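# Stand up the fallen finish bottle, check it, and put it back in the spill tray

## Task

The tall bottle of leather finish has fallen over: stand it upright on the bare table top (not in the tray), let go of it and see that it stays standing without a wobble for a good second. Then take it again, this time by its cap, and set it down gently, upright, flat on the floor of the black spill tray, in the empty end beside the two small bottles, and let go. Never drop the tall bottle, and leave the two small bottles standing where they are.

Things in the scene. Friction and masses are not known exactly. Their poses are not given: they have to be found in the camera images.
- tall_bottle_center (a point): Tall closed bottle, 170 mm high, 0.15 to 0.29 kg. Round body 52 mm in diameter, straight up to about 110 mm from the base, then tapering to the neck. It starts lying on the table and rolls if pushed; standing, it topples if tilted over 15 degrees. This point: on its axis, 85 mm from the base. z axis: along the bottle from base to cap (up when it stands).
- tall_bottle_cap (a point): Middle of the tall bottle's cap, on its axis, 157 mm from the base; z along the bottle from base to cap. The cap is round, 30 mm in diameter, 26 mm high, at the very top of the bottle, and fixed to it.
- tray_floor (a point): Black plastic tray, 150 mm (x) by 188 mm (y), walls sloping outward to 46 mm high, rounded corners, fixed to the table. This point is the middle of its flat floor, 3 mm above the table top; z up, y along the long side. The two small bottles stand at its -y end; the +y end is empty.
- tray_free_spot (a point): Middle of the empty end of the tray's floor: 24 mm along +y from the middle of the floor, on the floor surface, 3 mm above the table top. A tall bottle standing here has about 5 to 7 mm to the small bottles and to the walls.
- punch_box: Fixed obstacle to the right of the work: open wooden box of punches, 150 mm (x) by 220 mm (y), walls 62 mm high; its hinged lid stands open at the far (+x) side, from 60 to 115 mm beyond the middle of the box, up to 220 mm above the table. Origin: centre of its underside; axes as the world. Pass over it with room to spare.
- dye_bottle_a_center (a point): Small closed dye bottle standing in the tray, 38 mm in diameter, 95 mm high, loose, 0.12 kg; this point is its centre, half-way up; z up along its axis.
- dye_bottle_b_center (a point): The second small closed dye bottle in the tray, just like the first: 38 mm in diameter, 95 mm high, loose, 0.12 kg; this point is its centre, half-way up; z up along its axis.
Mind the look-alikes: they are no part of the job. What is shaped like the part that bears dye_bottle_a_center but red is not meant.

How it is judged:
By the outcome, as a careful person would: the job done as asked, in the order asked, and still so for the second after the job is handed in, with the robot touching nothing.
It also fails if it takes over 66 s, if anything falls off the work surface, if the arm or the gripper's body presses on something with over 40 N, if the wrist force passes 120 N, or if a joint passes its speed limit or range.

## Robot

A 7-joint arm with a two-finger parallel gripper is mounted at the origin on a cart in front of the work surface, level with it; the furniture and walls round the work are solid. World frame = base frame: x ahead of the robot, y to its left, z up, the work surface at z = 0. Lengths are in m, angles in rad, forces in N, time in s.
With the tool pointing down it reaches from about 0.4 to 0.9 m from the base axis. Payload 5.5 kg.
Tool frame: the origin (TCP) lies midway between the tips of the shut fingers; the grasp point (between the pads) lies arm.pinch_z behind it (arm.pinch_z is the distance from the TCP to the grasp point, in m); z points along the fingers, y is the line along which they close (so a half turn about z gives the same grasp; the last joint's range is limited). The gripper opens to 92 mm and grips with 3 to 60 N. Pads are 19 mm wide; open, the fingers measure 130 mm over their backs; the gripper's body (75 mm by 190 mm) begins 47 mm behind the grasp point.
Start: joints at [1.592, 0.501, -0.427, 1.55, 0.221, 1.138, -0.21], TCP at [0.156, -0.631, 0.227] pointing down, gripper open.
Joint ranges: [-2.88, 2.88], [-0.31, 2.03], [-1.54, 1.56], [0.2, 2.42], [-1.41, 4.55], [0.19, 2.02], [-2.57, 2.57]. Speed limits (rad/s): [2.57, 2.57, 3.14, 3.14, 3.14, 3.14, 3.14].

## Interface

Orientations are given as a rotation vector (axis times angle).
In Python, from cell import get_obs, eyes, sign_off, nets, arm gives the robot as it stands.
- The arm moves only by the shell command python3 -m handwheel 'ROWS' [FORCE]. ROWS is a JSON object of lists of equal length, an entry for each row: "claw": the opening in per cent of the stroke, from 0 (shut) to 100 (fully open); "slide": the shift along the tool's x, y, z scaled (see below), a list of three; "roll": the turn about the tool's z scaled (see below). A call has 1 to 8 rows; each row is the pose to reach, as a shift and turn from the pose commanded when the call began, along the tool's axes at that moment; what a row does not reach only later rows make up. The controller multiplies each number of a shift by 50 cm and each number of a turn by 0.5 rad. A row lasts 1/12 s, in which the tool goes at most 41.7 mm and 7.16 degrees, less where a joint would pass 70% of its speed; a pose out of reach is approached as far as the arm can. A call with a number of a shift or a turn outside -1 to 1 is refused whole. A call with a gripper value outside its range is refused whole. The fingers move at their own pace and stop on an object; FORCE is the grip in N (left out, the last holds). Time passes only in rows, so rows that repeat a pose let the fingers close. It gives the time, the measured TCP pose, the force, the opening and the grip force at its end, in the units of the state.
- get_obs(): the state, without advancing time (a new reading comes with each control period).
- eyes.read_camera(name): name is "side" or "top"; returns (picture, depth): 480x640x3 uint8, red, green, blue; 480x640 float32, m along the optical axis (not along the pixel's ray), 0 where there is no reading.
- eyes.camera_model(name): a dict with "camera_matrix" (3x3 intrinsics, pixels), "world_from_camera" (4x4, takes a point from camera to world coordinates). Camera axes: x right, y down, z forward; pixel columns grow to the right and rows downward; lengths in m; the calibration is good to about 2 mm. A picture is of the moment at which its call begins. camera_model takes no time and is no camera call.
- sign_off(): hands the job in; it is judged then, once.
Trained networks look in the newest picture that a camera, given by its name, has taken for a name from the list of things; names that differ only in an ending like _2 or _b are one class to them, and where a whole thing is asked for, a point or a joint stands for the part that bears it (a point fixed in the world has none). Each returns a list of dicts, best first, with "conf" (0 to 1); they miss things now and then, are a little off and sometimes report something else, mostly with a low value. They report only what shows in the picture. A call takes as long as a camera call. They do not tell look-alikes from the thing itself.
- nets.masks_of(camera, label): "mask" (480x640 bool, what is visible of it) and "box" ([centre column, centre row, width, height] in pixels, round what is visible of it).
- nets.tip_of(camera, label): "pixel" ([row, column] in pixels: a listed point, or the origin of a listed thing).
The state is a dict: "time_s": time; "q": joint angles; "dq": joint speeds; "joint_efforts": joint torques, N m; "tcp_pos": TCP position; "ee_rot": TCP orientation; "contact_force": force on the tool from outside, world axes, zero at the start; "wrist_torque": the same for the moment, N m; "gripper_width": finger opening in m; "gripper_force": force on a finger pad.
Only numpy, scipy, OpenCV 4.12 (cv2) and the standard library are available. Lean on these libraries where they do the work, as an engineer would, in place of code of your own. Each camera call takes 0.05 s, during which the arm holds its last target. There are 200 camera calls.

## Working session

There is one attempt and no reset: what is moved stays moved. The work goes in short steps, Python scripts to look and compute and a shell command to move; the robot and the scene stay as the last step left them, time stands still between calls to the robot, and variables do not carry over. Pictures are saved under pics/ and viewed, at most 10 in all, crops included, and the job is handed in when it is done.

```bash
ls; mkdir -p pics; cat > h.py <<'E'
import numpy as np, cv2
from scipy.spatial.transform import Rotation as R
from cell import get_obs, eyes, sign_off, nets, arm
def cam(name):
    im,d=eyes.read_camera(name); m=eyes.camera_model(name); return im,d,np.array(m["camera_matrix"]),np.array(m["world_from_camera"])
def cloud(d,K,T):
    v,u=np.mgrid[:480,:640]; p=np.stack([(u-K[0,2])/K[0,0]*d,(v-K[1,2])/K[1,1]*d,d],-1)
    p=p@T[:3,:3].T+T[:3,3]; p[d==0]=np.nan; return p
def st():
    o=get_obs(); Rm=R.from_rotvec(o["ee_rot"]).as_matrix()
    print("t",o["time_s"],"tcp",np.round(o["tcp_pos"],4),"q",np.round(o["q"],3),"w",o["gripper_width"],"F",np.round(o["contact_force"],2),"gf",o["gripper_force"]); print(np.round(Rm,3)); return o,Rm
E
python3 - <<'E'
from h import *
st(); print(arm.pinch_z)
for n in ("top","side"):
    im,d,K,T=cam(n); cv2.imwrite(f"pics/{n}0.png",im[...,::-1]); P=cloud(d,K,T)
    print(n,"cam at",T[:3,3].round(3),"axis",T[:3,2].round(2))
    for l in ("tall_bottle_center","dye_bottle_a_center","tray_floor","punch_box"):
        for r in nets.masks_of(n,l)[:4]:
            q=P[r["mask"]]; q=q[~np.isnan(q[:,0])]
            print(l,round(r["conf"],2),np.round(r["box"]),"min",np.percentile(q,2,axis=0).round(3),"max",np.percentile(q,98,axis=0).round(3)) if len(q) else print(l,r["conf"])
    for l in ("tall_bottle_center","tall_bottle_cap","tray_floor","tray_free_spot"):
        for r in nets.tip_of(n,l)[:2]:
            a,b=np.round(r["pixel"]).astype(int); print(l,round(r["conf"],2),a,b,P[a,b].round(3))
E
```

```text
pics
t 0.0 tcp [ 0.1555 -0.6304  0.2257] q [ 1.592  0.502 -0.427  1.551  0.221  1.138 -0.21 ] w 0.09196334225395378 F [ 0.85  0.02 -1.19] gf 0.0
[[ 0.971  0.239 -0.   ]
 [ 0.239 -0.971  0.002]
 [ 0.    -0.002 -1.   ]]
0.0188
top cam at [0.373 0.3   1.443] axis [ 0.1  -0.02 -0.99]
tall_bottle_center 0.9 [342. 235.  20.  71.] min [ 0.463  0.196 -0.002] max [0.626 0.247 0.055]
dye_bottle_a_center 0.85 [175. 222.  23.  20.] min [0.556 0.602 0.004] max [0.591 0.635 0.097]
dye_bottle_a_center 0.73 [183. 263.  21.  21.] min [0.465 0.585 0.   ] max [0.499 0.616 0.097]
dye_bottle_a_center 0.65 [256. 262.  20.  17.] min [0.466 0.411 0.039] max [0.5   0.445 0.101]
dye_bottle_a_center 0.61 [315. 295.  18.  18.] min [0.387 0.274 0.001] max [0.422 0.308 0.098]
tray_floor 0.91 [253. 246.  89.  79.] min [ 0.431  0.347 -0.003] max [0.6   0.53  0.047]
tall_bottle_center 0.85 236 343 [0.541 0.22  0.052]
tall_bottle_cap 0.94 205 340 [0.618 0.226 0.04 ]
tray_floor 0.57 248 254 [0.518 0.436 0.003]
tray_free_spot 0.93 248 243 [0.518 0.462 0.004]
side cam at [ 0.394 -0.467  0.638] axis [ 0.13  0.79 -0.6 ]
t
[... 185 characters left out ...]
]
dye_bottle_a_center 0.9 [271. 252.  16.  38.] min [0.392 0.27  0.007] max [0.424 0.291 0.094]
dye_bottle_a_center 0.55 [326. 178.  14.  35.] min [0.564 0.598 0.006] max [0.593 0.617 0.094]
dye_bottle_a_center 0.54 [293. 182.  12.  36.] min [0.47  0.581 0.   ] max [0.507 0.742 0.094]
tray_floor 0.69 [311. 216.  74.  59.] min [0.431 0.342 0.001] max [0.608 0.534 0.045]
punch_box 0.23 [311. 216.  80.  59.] min [ 0.431  0.343 -0.001] max [0.61  0.541 0.045]
tall_bottle_center 0.97 272 338 [0.546 0.203 0.045]
tall_bottle_cap 0.71 274 372 [0.621 0.209 0.026]
tall_bottle_cap 0.32 274 339 [0.547 0.199 0.043]
tray_floor 0.9 224 311 [0.515 0.39  0.041]
tray_free_spot 0.91 219 311 [0.514 0.388 0.057]
```

View pics/top0.png

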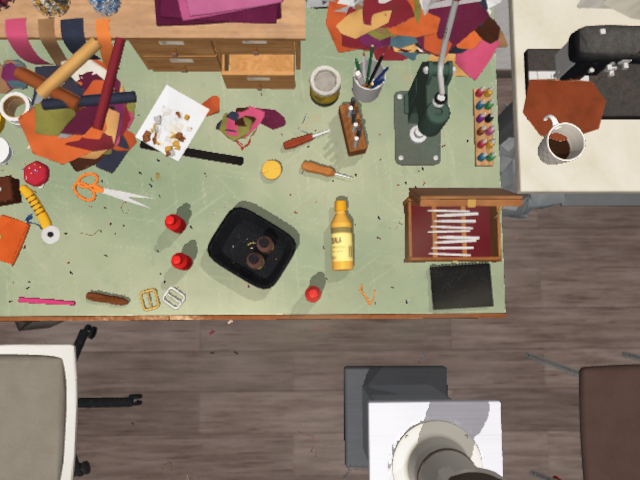

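View pics/side0.png

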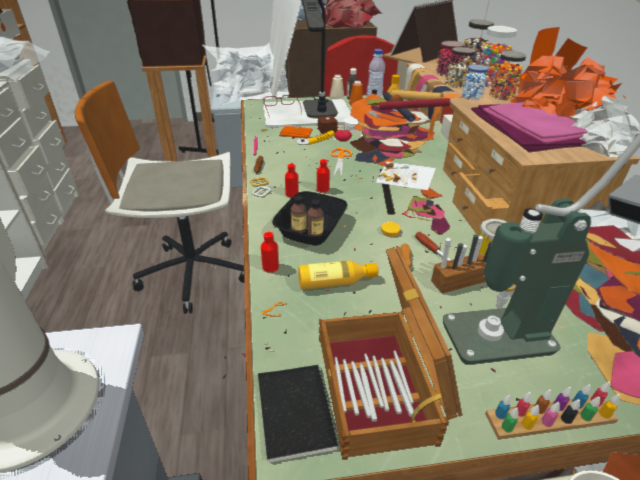

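The top view shows the yellow bottle lying with its cap toward +x (cap near row 205, col 340; base near row 270, col 342). The rotated tray is at about (246, 253), with the brown dye bottles at (243, 265) and (262, 256). The red bottles are look-alikes, and the punch box with its open lid is at about (230, 455). Next I'll fit the geometry.

```bash
cat > m.py <<'E'
from h import *
from scipy.optimize import least_squares
def pts(n,l):
    im,d,K,T=cam(n); P=cloud(d,K,T); return P,[r for r in nets.masks_of(n,l)]
if __name__=="__main__":
    for n in ("top","side"):
        P,r=pts(n,"tall_bottle_center"); q=P[r[0]["mask"]]; q=q[np.isfinite(q[:,0])&(q[:,2]>.012)]
        b=q[(q[:,0]<.57)]
        f=lambda a:np.hypot((b[:,1]-a[0]-a[1]*(b[:,0]-.52))/np.sqrt(1+a[1]**2),b[:,2]-.026-a[2])-.026
        s=least_squares(f,[.22,0,0],loss="soft_l1",f_scale=.002); a=s.x; u=np.array([1,a[1]])/np.hypot(1,a[1])
        t=(q[:,:2]-[.52,a[0]])@u
        print(n,"y@.52,slope,dz",a.round(4),"x ends",np.percentile(t,[0,1,99,100]).round(3)+.52, "rms",np.sqrt(np.mean(s.fun**2)).round(4))
        tall=t>np.percentile(t,99.5)-.02; print(" cap y",np.mean(q[tall,1]).round(3),"zmax",q[tall,2].max().round(3))
        X=P.reshape(-1,3); X=X[np.isfinite(X[:,0])]
        near=(np.hypot(X[:,0]-.518,X[:,1]-.44)<.14)
        rim=X[near&(X[:,2]>.038)&(X[:,2]<.052)]
        if n=="top": 
            print(" rim rect",cv2.minAreaRect((rim[:,:2]*1000).astype(np.float32)))
            bx=X[(abs(X[:,0]-.56)<.2)&(X[:,1]<.15)&(X[:,1]>-.25)&(X[:,2]>.05)&(X[:,2]<.25)]; print(" box",bx.min(0).round(3),bx.max(0).round(3)); h=bx[bx[:,2]>.1]; print(" lid",h.min(0).round(3),h.max(0).round(3))
        tp=X[near&(X[:,2]>.085)&(X[:,2]<.12)].astype(np.float32)
        c,lab,ce=cv2.kmeans(tp[:,:2],2,None,(3,50,1e-5),5,0); print(" dye tops",ce.round(4),len(tp))
        fl=X[near&(abs(X[:,2]-.003)<.004)&(np.hypot(X[:,0]-.518,X[:,1]-.44)<.05)]; print(" floor z",np.median(fl[:,2]).round(4) if len(fl) else None)
        tb=X[(abs(X[:,0]-.45)<.05)&(abs(X[:,1]-.15)<.04)]; print(" table z",np.median(tb[:,2]).round(4))
E
python3 m.py
```

```text
top y@.52,slope,dz [ 0.2222  0.0327 -0.0007] x ends [0.462 0.463 0.626 0.63 ] rms 0.0027
 cap y 0.225 zmax 0.044
 rim rect ((515.4505615234375, 437.6075439453125), (188.65594482421875, 150.4135284423828), 58.788429260253906)
 box [ 0.48  -0.155  0.05 ] [0.76 0.07 0.25]
 lid [ 0.583 -0.154  0.1  ] [0.76  0.067 0.25 ]
 dye tops [[0.4836 0.4284]
 [0.5216 0.4052]] 144
 floor z 0.0027
 table z -0.0003
side y@.52,slope,dz [ 0.2204  0.0228 -0.0008] x ends [0.467 0.467 0.63  0.635] rms 0.0025
 cap y 0.214 zmax 0.042
 dye tops [[0.5267 0.3986]
 [0.4877 0.4223]] 129
 floor z 0.0022
 table z -0.0007
```

```bash
python3 -m handwheel '{"claw":[100,100,100,100,100,100,100,100],"slide":[[0,0,-0.08],[0,0,-0.16],[0,0,-0.28],[0.08,-0.09,-0.28],[0.13,-0.14,-0.28],[0.17,-0.19,-0.28],[0.22,-0.24,-0.28],[0.22,-0.24,-0.28]],"roll":[0,0,0,0,0,0,0,0]}' 20; python3 -c "
from h import *
st()"
```

```text
time_s: 1.77
tcp_pos: [0.2403, -0.4809, 0.3682]
ee_rot: [-3.116, -0.396, -0.004]
contact_force: [1.3, 0.9, 0.1]
gripper_width: 0.0916
gripper_force: 0.0
t 1.7667 tcp [ 0.2403 -0.4809  0.3682] q [ 1.515  0.192 -0.53   1.641  0.097  1.335 -0.348] w 0.09156183532350888 F [1.32 0.92 0.1 ] gf 0.0
[[ 0.968  0.25   0.002]
 [ 0.25  -0.968  0.001]
 [ 0.002 -0.    -1.   ]]
```

```bash
python3 -m handwheel '{"claw":[100,100,100,100,100,100,100,100],"slide":[[0.05,-0.054,0],[0.1,-0.108,0],[0.15,-0.162,0],[0.2,-0.216,0],[0.25,-0.27,0],[0.3,-0.324,0],[0.35,-0.378,0],[0.4,-0.432,0]],"roll":[0,0,0,0,0,0,0,0]}' 20; python3 -c "
from h import *
o,R_=st(); d=np.array([.619,.224,.3])-o['tcp_pos']; print(R_.T@d/.5)"
```

```text
time_s: 2.43
tcp_pos: [0.3768, -0.2291, 0.367]
ee_rot: [3.117, 0.379, 0.0]
contact_force: [0.9, -1.0, -0.5]
gripper_width: 0.0918
gripper_force: 0.0
t 2.4333 tcp [ 0.3768 -0.2291  0.367 ] q [ 1.263 -0.012 -0.762  1.84  -0.008  1.309 -0.826] w 0.09179945135835048 F [ 0.94 -1.   -0.46] gf 0.0
[[ 0.971  0.239  0.   ]
 [ 0.239 -0.971 -0.001]
 [ 0.     0.001 -1.   ]]
[ 0.6873434  -0.76393545  0.13319331]
```

```bash
python3 -m handwheel '{"claw":[100,100,100,100,100,100,100,100],"slide":[[0.05,-0.055,0],[0.1,-0.11,0],[0.15,-0.166,0],[0.2,-0.22,0],[0.25,-0.275,0],[0.3,-0.33,0],[0.35,-0.385,0],[0.4,-0.44,0]],"roll":[0,0,0.1,0.2,0.3,0.4,0.427,0.427]}' 20; python3 -c "
from h import *
o,R_=st(); d=np.array([.619,.224,.3])-o['tcp_pos']; print(R_.T@d/.5)"
```

```text
time_s: 3.1
tcp_pos: [0.5185, 0.0321, 0.367]
ee_rot: [3.141, 0.042, 0.001]
contact_force: [-0.5, -0.2, -0.3]
gripper_width: 0.0919
gripper_force: 0.0
t 3.1 tcp [0.5185 0.0321 0.367 ] q [ 0.766  0.243 -1.038  1.673  0.215  1.347 -1.852] w 0.09185089834336466 F [-0.49 -0.2  -0.27] gf 0.0
[[ 1.     0.026  0.001]
 [ 0.026 -1.    -0.001]
 [ 0.001  0.001 -1.   ]]
[ 0.21092181 -0.3784659   0.13400902]
```

```bash
python3 -m handwheel '{"claw":[100,100,100,100,100,100,100,100],"slide":[[0.04,-0.07,0],[0.08,-0.14,0],[0.12,-0.22,0],[0.16,-0.3,0.03],[0.2,-0.36,0.1],[0.2,-0.36,0.2],[0.2,-0.36,0.28],[0.2,-0.36,0.32]],"roll":[0,0,0,0,0,0,0,0]}' 20; python3 -c "
from h import *
o,R_=st(); d=np.array([.62,.224,.1])-o['tcp_pos']; print(R_.T@d/.5)"
```

```text
time_s: 3.77
tcp_pos: [0.6124, 0.2152, 0.2043]
ee_rot: [-3.141, -0.048, 0.001]
contact_force: [0.9, -0.6, -0.3]
gripper_width: 0.0921
gripper_force: 0.0
t 3.7667 tcp [0.6124 0.2152 0.2043] q [ 0.227  0.653 -0.903  1.564  0.539  1.191 -2.32 ] w 0.09205563379049325 F [ 0.86 -0.63 -0.29] gf 0.0
[[ 1.     0.03  -0.001]
 [ 0.03  -1.     0.001]
 [-0.    -0.001 -1.   ]]
[ 0.0159212  -0.01703764  0.20864049]
```

```bash
python3 - <<'E'
from h import *
from m import pts
o,R_=st(); 
for n in ("top","side"):
    P,r=pts(n,"tall_bottle_center"); 
    if n=="side": im,d,K,T=cam(n); cv2.imwrite("pics/s1.png",cv2.resize(im[150:350,200:460,::-1],(780,600)))
    for k in r[:2]: 
        q=P[k["mask"]];q=q[np.isfinite(q[:,0])&(q[:,2]>.012)]; print(n,k["conf"],q.min(0).round(3),q.max(0).round(3))
E
```

```text
t 3.7667 tcp [0.6124 0.2152 0.2043] q [ 0.227  0.653 -0.903  1.564  0.539  1.191 -2.32 ] w 0.09205563379049325 F [ 0.86 -0.63 -0.29] gf 0.0
[[ 1.     0.03  -0.001]
 [ 0.03  -1.     0.001]
 [-0.    -0.001 -1.   ]]
top 0.83 [0.462 0.196 0.016] [0.622 0.248 0.058]
top 0.18 [0.417 0.334 0.012] [0.614 0.541 0.072]
side 0.79 [0.467 0.191 0.012] [0.635 0.238 0.054]
```

View pics/s1.png

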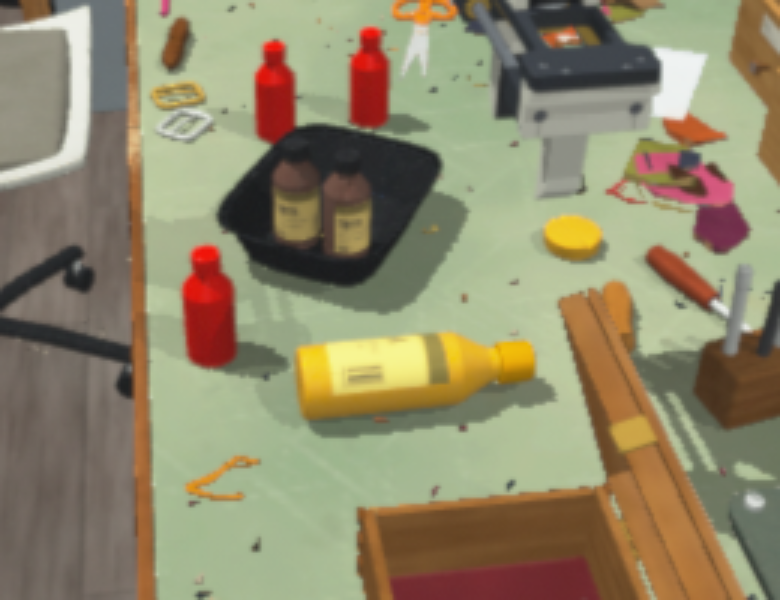

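```bash
python3 -m handwheel '{"claw":[100,100,100,100,100],"slide":[[0,0,0],[0,0,0],[0,0,0],[0,0,0],[0,0,0]],"roll":[0.25,0.5,0.75,1,1]}' 20 >/dev/null; python3 -c "
from h import *
st()"
```

```text
t 4.4333 tcp [0.6144 0.2149 0.2114] q [-0.119  0.502 -0.358  1.572  0.189  1.095 -2.57 ] w 0.09204365773818776 F [-0.14 -0.1  -0.66] gf 0.0
[[ 0.889 -0.458  0.006]
 [-0.458 -0.889  0.004]
 [ 0.003 -0.007 -1.   ]]
```

```bash

python3 -m handwheel '{"claw":[100,100,100,100,100],"slide":[[0,0,0],[0,0,0],[0,0,0],[0,0,0],[0,0,0]],"roll":[-0.25,-0.5,-0.75,-1,-1]}' 20 >/dev/null
python3 -m handwheel '{"claw":[100,100,100,100,100],"slide":[[0,0,0],[0,0,0],[0,0,0],[0,0,0],[0,0,0]],"roll":[-0.25,-0.5,-0.75,-1,-1]}' 20 >/dev/null
python3 -m handwheel '{"claw":[100,100,100,100,100],"slide":[[0,0,0],[0,0,0],[0,0,0],[0,0,0],[0,0,0]],"roll":[-0.25,-0.5,-0.75,-1,-1]}' 20 >/dev/null
python3 -c "
from h import *
st()"
python3 -m handwheel '{"claw":[100,100,100,100,100],"slide":[[0,0,0],[0,0,0],[0,0,0],[0,0,0],[0,0,0]],"roll":[-0.25,-0.5,-0.75,-1,-1]}' 20 >/dev/null
python3 -m handwheel '{"claw":[100,100,100,100,100],"slide":[[0,0,0],[0,0,0],[0,0,0],[0,0,0],[0,0,0]],"roll":[-0.25,-0.5,-0.75,-1,-1]}' 20 >/dev/null
python3 -m handwheel '{"claw":[100,100,100,100,100],"slide":[[0,0,0],[0,0,0],[0,0,0],[0,0,0],[0,0,0]],"roll":[-0.25,-0.5,-0.75,-1,-1]}' 20 >/dev/null
python3 -m handwheel '{"claw":[100,100,100,100,100],"slide":[[0,0,0],[0,0,0],[0,0,0],[0,0,0],[0,0,0]],"roll":[-0.25,-0.5,-0.75,-1,-1]}' 20 >/dev/null
python3 -c "
from h import *
o,R_=st(); print(R.from_matrix(R_).as_euler('zyx',degrees=True))"
```

```text
t 5.6833 tcp [0.6134 0.2139 0.2085] q [ 0.1    0.572 -0.685  1.566  0.387  1.14  -1.214] w 0.09190896849457378 F [ 0.42 -0.22 -0.34] gf 0.0
[[ 0.518  0.855  0.002]
 [ 0.855 -0.518  0.001]
 [ 0.002  0.001 -1.   ]]
t 7.35 tcp [0.6126 0.2136 0.2067] q [ 0.331  0.75  -1.109  1.559  0.693  1.271  0.569] w 0.09178695536637822 F [-0.24  0.4  -0.54] gf 0.0
[[-0.993  0.119 -0.   ]
 [ 0.119  0.993  0.   ]
 [ 0.     0.    -1.   ]]
[-1.73150160e+02 -2.12206171e-02 -1.79990774e+02]
```

```bash

python3 -m handwheel '{"claw":[100,100,100,100,100,100,100,100],"slide":[[-0.012,0.022,0],[-0.012,0.022,0],[-0.012,0.022,0.07],[-0.012,0.022,0.14],[-0.012,0.022,0.21],[-0.012,0.022,0.28],[-0.012,0.022,0.28],[-0.012,0.022,0.28]],"roll":[-0.15,-0.293,-0.293,-0.293,-0.293,-0.293,-0.293,-0.293]}' 20 >/dev/null
python3 -c "
from h import *
o,R_=st(); d=np.array([.6195,.224,.008])-o['tcp_pos']; print(R_.T@d/.5)"
```

```text
t 8.0167 tcp [0.6186 0.2233 0.0655] q [ 0.262  0.923 -1.009  1.624  0.858  1.1    0.608] w 0.09199867344072084 F [-0.24  0.29  0.04] gf 0.0
[[-1.    -0.026 -0.004]
 [-0.026  1.    -0.001]
 [ 0.004 -0.001 -1.   ]]
[-0.00232512  0.00156968  0.114951  ]
```

```bash

python3 -m handwheel '{"claw":[100,100,100,100,100,100],"slide":[[-0.002,0.001,0.04],[-0.002,0.001,0.08],[-0.002,0.001,0.105],[-0.002,0.001,0.115],[-0.002,0.001,0.115],[-0.002,0.001,0.115]],"roll":[0,0,0,0,0,0]}' 12 >/dev/null
python3 -c "
from h import *
st()"
python3 -m handwheel '{"claw":[60,40,20,10,10,10,10,10],"slide":[[0,0,0],[0,0,0],[0,0,0],[0,0,0],[0,0,0],[0,0,0],[0,0,0],[0,0,0]],"roll":[0,0,0,0,0,0,0,0]}' 12
python3 -c "
from h import *
from m import pts
st()
im,d,K,T=cam('side'); cv2.imwrite('pics/s2.png',cv2.resize(im[180:330,240:440,::-1],(800,600)))"
```

```text
t 8.5167 tcp [0.6214 0.225  0.0106] q [ 0.233  0.988 -0.956  1.634  0.921  1.028  0.578] w 0.0920779624456608 F [ 0.47  0.47 -0.68] gf 0.0
[[-0.999 -0.032  0.001]
 [-0.032  0.999  0.001]
 [-0.001  0.001 -1.   ]]
time_s: 9.18
tcp_pos: [0.6207, 0.2244, 0.0092]
ee_rot: [0.052, -3.141, -0.0]
contact_force: [0.1, -0.1, -0.3]
gripper_width: 0.043
gripper_force: 0.0
t 9.1833 tcp [0.6207 0.2244 0.0092] q [ 0.233  0.99  -0.955  1.635  0.922  1.028  0.579] w 0.04297008250296068 F [ 0.14 -0.07 -0.34] gf 0.0
[[-0.999 -0.033 -0.   ]
 [-0.033  0.999  0.   ]
 [ 0.     0.    -1.   ]]
```

View pics/s2.png

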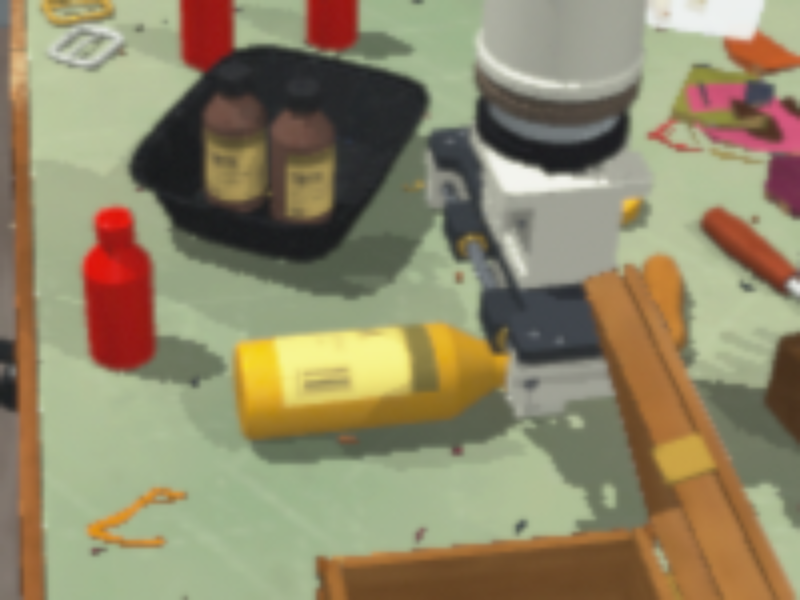

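The gripper straddles the cap (crop px ~520,370), and the fingers are still closing.

```bash

python3 -m handwheel '{"claw":[10,10,10,10,10],"slide":[[0,0,0],[0,0,0],[0,0,0],[0,0,0],[0,0,0]],"roll":[0,0,0,0,0]}' 12
python3 -c "
import numpy as np
x0,y0=.6207,.2244
for s in (.157,):
  for th in range(0,91,10):
    t=np.radians(th); x=s*np.cos(t)-.026*np.sin(t); z=s*np.sin(t)+.026*np.cos(t); print(th, 'slide x %.3f z %.3f'%((s-x)/.5, -(z-.026)/.5))"
```

```text
time_s: 9.65
tcp_pos: [0.6207, 0.2244, 0.0092]
ee_rot: [0.052, -3.141, 0.0]
contact_force: [-0.5, 0.4, 0.5]
gripper_width: 0.0283
gripper_force: 12.0
0 slide x 0.000 z -0.000
10 slide x 0.014 z -0.054
20 slide x 0.037 z -0.104
30 slide x 0.068 z -0.150
40 slide x 0.107 z -0.190
50 slide x 0.152 z -0.222
60 slide x 0.202 z -0.246
70 slide x 0.255 z -0.261
80 slide x 0.311 z -0.266
90 slide x 0.366 z -0.262
```

```bash

python3 -m handwheel '{"claw":[10,10,10,10,10,10,10,10],"slide":[[0.006,-0.027,0],[0.014,-0.054,0],[0.025,-0.08,0],[0.037,-0.104,0],[0.052,-0.128,0],[0.068,-0.15,0],[0.068,-0.15,0],[0.068,-0.15,0]],"roll":[0,0,0,0,0,0,0,0]}' 12 > /dev/null & echo cancelled; kill %1; python3 -c "
from h import *
st()"
```

```text
cancelled
t 9.65 tcp [0.6207 0.2244 0.0092] q [ 0.233  0.989 -0.955  1.635  0.922  1.028  0.579] w 0.02827820552949832 F [-0.53  0.44  0.49] gf 11.995675562110364
[[-0.999 -0.033 -0.   ]
 [-0.033  0.999 -0.   ]
 [ 0.    -0.    -1.   ]]
```

I'd put the lift in the wrong column of that command, so I killed it before it moved anything. This is the corrected version.

```bash

python3 -m handwheel '{"claw":[10,10,10,10,10,10,10,10],"slide":[[0.006,0,-0.027],[0.014,0,-0.054],[0.025,0,-0.08],[0.037,0,-0.104],[0.052,0,-0.128],[0.068,0,-0.15],[0.068,0,-0.15],[0.068,0,-0.15]],"roll":[0,0,0,0,0,0,0,0]}' 12
python3 -c "
from h import *
st()
im,d,K,T=cam('side'); cv2.imwrite('pics/s3.png',cv2.resize(im[180:330,240:440,::-1],(800,600)))"
```

```text
time_s: 10.32
tcp_pos: [0.5872, 0.2235, 0.0856]
ee_rot: [-0.053, 3.139, 0.0]
contact_force: [1.1, 0.8, -0.4]
gripper_width: 0.028
gripper_force: 12.0
t 10.3167 tcp [0.5872 0.2235 0.0856] q [ 0.292  0.863 -1.044  1.701  0.837  1.087  0.581] w 0.027950675419450347 F [ 1.09  0.77 -0.39] gf 11.999423314409796
[[-0.999 -0.034  0.003]
 [-0.034  0.999  0.   ]
 [-0.003  0.    -1.   ]]
```

View pics/s3.png

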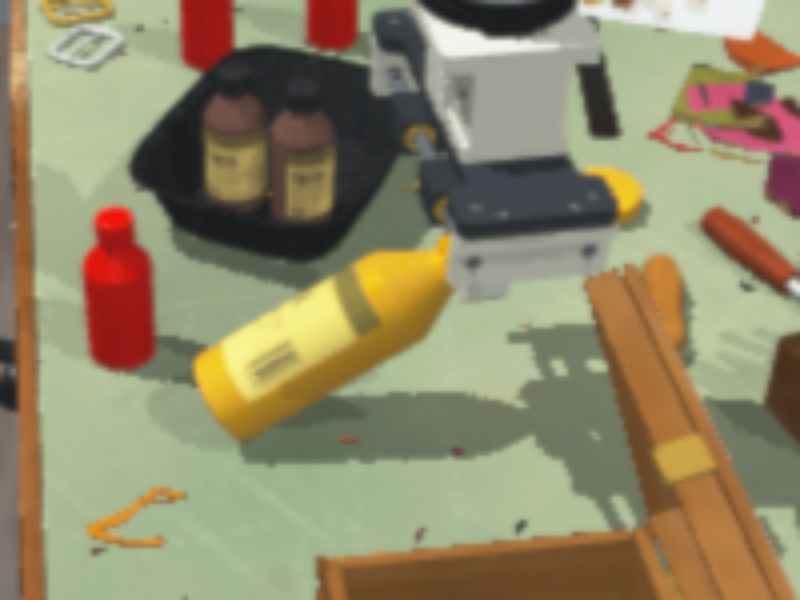

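The bottle has turned in the grip to about 30°. Its base edge rests on the table (crop px ~240,435) and the cap is still in the fingers. I'll carry on along the arc.

```bash

python3 -m handwheel '{"claw":[10,10,10,10,10,10,10,10],"slide":[[0.019,0,-0.021],[0.039,0,-0.04],[0.061,0,-0.057],[0.084,0,-0.072],[0.108,0,-0.085],[0.134,0,-0.096],[0.16,0,-0.104],[0.16,0,-0.104]],"roll":[0,0,0,0,0,0,0,0]}' 12
python3 - <<'E'
from h import *
from m import pts
st()
for n in ("side","top"):
    P,r=pts(n,"tall_bottle_center")
    for k in r[:1]:
        q=P[k["mask"]];q=q[np.isfinite(q[:,0])]; c=q.mean(0); w=np.linalg.svd(q-c)[2][0] if len(q)<3000 else np.linalg.svd(q[::3]-c)[2][0]
        print(n,k["conf"],c.round(3),w.round(2),"min",np.percentile(q,1,axis=0).round(3),"max",np.percentile(q,99,axis=0).round(3))
E
```

```text
time_s: 11.03
tcp_pos: [0.5034, 0.2209, 0.1371]
ee_rot: [0.057, -3.14, 0.002]
contact_force: [-0.5, 0.3, -2.0]
gripper_width: 0.0282
gripper_force: 13.3
t 11.0333 tcp [0.5034 0.2209 0.1371] q [ 0.381  0.71  -1.157  1.868  0.744  1.08   0.531] w 0.028171974979236358 F [-0.47  0.33 -1.99] gf 13.312041951251672
[[-0.999 -0.036 -0.001]
 [-0.036  0.999 -0.001]
 [ 0.001 -0.001 -1.   ]]
side 0.65 [0.447 0.205 0.091] [-0.55  0.08 -0.83] min [0.396 0.191 0.   ] max [0.498 0.344 0.144]
top 0.96 [0.436 0.221 0.096] [-0.56  0.04 -0.83] min [ 0.393  0.195 -0.   ] max [0.475 0.245 0.145]
```

```bash

python3 -m handwheel '{"claw":[10,10,10,10,10,10,10,10],"slide":[[0.014,0,-0.003],[0.027,0,-0.006],[0.04,0,-0.008],[0.054,0,-0.01],[0.068,0,-0.011],[0.082,0,-0.012],[0.096,0,-0.012],[0.096,0,-0.012]],"roll":[0,0,0,0,0,0,0,0]}' 10
cat > look.py <<'E'
from h import *
from m import pts
import sys
st()
for n in ("side","top"):
    P,r=pts(n,"tall_bottle_center")
    if n=="side" and len(sys.argv)>1: im,d,K,T=cam(n); cv2.imwrite(f"pics/{sys.argv[1]}.png",cv2.resize(im[150:330,220:460,::-1],(800,600)))
    for k in r[:1]:
        q=P[k["mask"]];q=q[np.isfinite(q[:,0])]
        for a,b in ((.01,.03),(.03,.05),(.05,.07),(.07,.09),(.09,.11),(.125,.14)):
            z=q[(q[:,2]>a)&(q[:,2]<b)]
            if len(z)>5: print(n,a,"x",np.percentile(z[:,0],[2,98]).round(3),"y",np.percentile(z[:,1],[2,98]).round(3))
E
python3 look.py s4
```

```text
time_s: 11.9
tcp_pos: [0.4569, 0.219, 0.1422]
ee_rot: [0.055, -3.14, 0.001]
contact_force: [-0.9, 0.1, -2.3]
gripper_width: 0.0282
gripper_force: 11.2
t 11.9 tcp [0.4569 0.219  0.1422] q [ 0.421  0.646 -1.207  1.966  0.71   1.042  0.491] w 0.028237060467289198 F [-0.93  0.15 -2.27] gf 11.206402729893625
[[-0.999 -0.035 -0.001]
 [-0.035  0.999 -0.001]
 [ 0.001 -0.001 -1.   ]]
side 0.01 x [0.376 0.389] y [0.191 0.198]
side 0.03 x [0.351 0.399] y [0.188 0.206]
side 0.05 x [0.352 0.412] y [0.189 0.221]
side 0.07 x [0.366 0.425] y [0.189 0.221]
side 0.09 x [0.379 0.439] y [0.19  0.222]
side 0.125 x [0.403 0.448] y [0.192 0.222]
top 0.03 x [0.348 0.365] y [0.194 0.24 ]
top 0.05 x [0.35  0.375] y [0.194 0.241]
top 0.07 x [0.362 0.401] y [0.194 0.244]
top 0.09 x [0.374 0.403] y [0.195 0.243]
top 0.125 x [0.4   0.422] y [0.202 0.241]
```

View pics/s4.png

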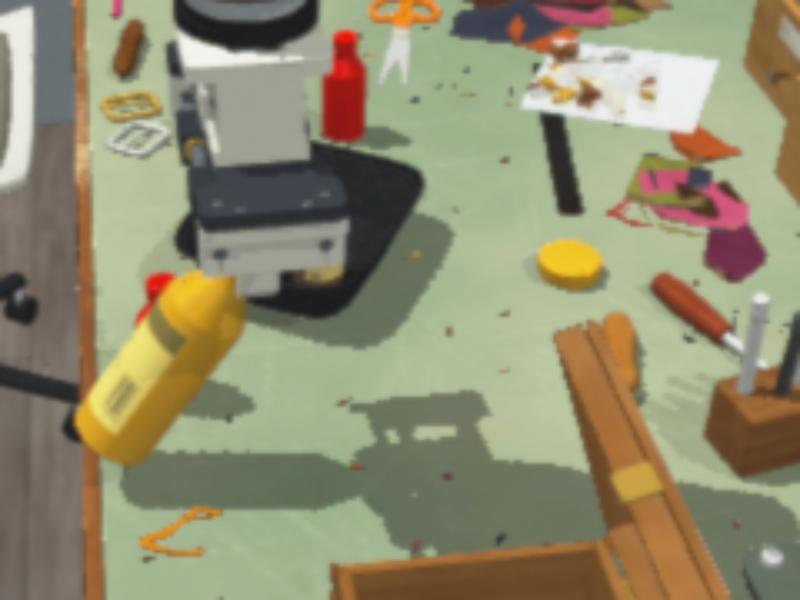

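The bottle has stuck in the grip at about 57° and is being carried (base edge at crop px ~120,460), too close to the table edge. I'll move back over the table and ease the grip so that it swings down to hang.

```bash

python3 -m handwheel '{"claw":[10,10,10,10,10,10,10,10],"slide":[[-0.01,0,-0.006],[-0.03,0,-0.012],[-0.05,0,-0.012],[-0.07,0,-0.012],[-0.09,0,-0.012],[-0.1,0,-0.012],[-0.1,0,-0.012],[-0.1,0,-0.012]],"roll":[0,0,0,0,0,0,0,0]}' 10 >/dev/null
python3 -m handwheel '{"claw":[10,10,10,10,10,10],"slide":[[0,0,0],[0,0,0],[0,0,0],[0,0,0],[0,0,0],[0,0,0]],"roll":[0,0,0,0,0,0]}' 6
python3 look.py
```

```text
time_s: 13.32
tcp_pos: [0.5087, 0.2206, 0.1483]
ee_rot: [-0.052, 3.141, -0.0]
contact_force: [0.8, 0.3, -1.5]
gripper_width: 0.0281
gripper_force: 5.8
t 13.3167 tcp [0.5087 0.2206 0.1483] q [ 0.388  0.703 -1.168  1.849  0.73   1.1    0.545] w 0.02812660926594507 F [ 0.84  0.32 -1.49] gf 5.801054694093182
[[-0.999 -0.033  0.   ]
 [-0.033  0.999 -0.   ]
 [-0.    -0.    -1.   ]]
side 0.01 x [0.451 0.496] y [0.192 0.214]
side 0.03 x [0.452 0.498] y [0.192 0.219]
side 0.05 x [0.456 0.503] y [0.192 0.215]
side 0.07 x [0.459 0.508] y [0.192 0.216]
side 0.09 x [0.462 0.511] y [0.192 0.215]
side 0.125 x [0.469 0.513] y [0.195 0.218]
top 0.03 x [0.447 0.462] y [0.201 0.243]
top 0.05 x [0.45 0.47] y [0.199 0.245]
top 0.07 x [0.452 0.47 ] y [0.201 0.244]
top 0.09 x [0.457 0.472] y [0.2   0.244]
top 0.125 x [0.464 0.48 ] y [0.202 0.239]
```

```bash

python3 -m handwheel '{"claw":[10,10,10,10,10,10],"slide":[[0,0,0],[0,0,0],[0,0,0],[0,0,0],[0,0,0],[0,0,0]],"roll":[0,0,0,0,0,0]}' 3.6
python3 look.py
```

```text
time_s: 14.02
tcp_pos: [0.5088, 0.2207, 0.1482]
ee_rot: [-0.052, 3.141, -0.0]
contact_force: [-0.7, 0.4, -2.5]
gripper_width: 0.0277
gripper_force: 3.3
t 14.0167 tcp [0.5088 0.2207 0.1482] q [ 0.388  0.703 -1.168  1.849  0.731  1.1    0.545] w 0.027716661753692605 F [-0.68  0.43 -2.54] gf 3.2630654212061927
[[-0.999 -0.033  0.   ]
 [-0.033  0.999 -0.   ]
 [-0.    -0.    -1.   ]]
side 0.01 x [0.468 0.516] y [0.193 0.214]
side 0.03 x [0.468 0.515] y [0.193 0.216]
side 0.05 x [0.468 0.517] y [0.193 0.216]
side 0.07 x [0.469 0.518] y [0.192 0.22 ]
side 0.09 x [0.47  0.518] y [0.192 0.214]
side 0.125 x [0.474 0.517] y [0.196 0.223]
top 0.01 x [0.462 0.469] y [0.217 0.241]
top 0.03 x [0.463 0.475] y [0.207 0.244]
top 0.05 x [0.464 0.478] y [0.203 0.245]
top 0.07 x [0.465 0.477] y [0.21  0.243]
top 0.09 x [0.465 0.476] y [0.202 0.241]
top 0.125 x [0.469 0.48 ] y [0.205 0.236]
```

The bottle now hangs about 2° off vertical. Next I'll lower it onto the table.

```bash

python3 -m handwheel '{"claw":[10,10,10,10,10],"slide":[[0,0,0.003],[0,0,0.006],[0,0,0.009],[0,0,0.012],[0,0,0.012]],"roll":[0,0,0,0,0]}' 4 | egrep 'tcp|contact'
python3 -m handwheel '{"claw":[10,10,10,10],"slide":[[0,0,0.002],[0,0,0.004],[0,0,0.004],[0,0,0.004]],"roll":[0,0,0,0]}' 4 | egrep 'tcp|contact'
python3 look.py
```

```text
tcp_pos: [0.5086, 0.2205, 0.1418]
contact_force: [-0.7, -0.1, -2.5]
tcp_pos: [0.5088, 0.2207, 0.1402]
contact_force: [-1.1, 0.3, -2.3]
t 14.9667 tcp [0.5088 0.2207 0.1402] q [ 0.381  0.712 -1.158  1.855  0.742  1.088  0.538] w 0.0274293534933044 F [-1.13  0.34 -2.33] gf 3.6529174292763855
[[-0.999 -0.033 -0.   ]
 [-0.033  0.999 -0.   ]
 [ 0.    -0.    -1.   ]]
side 0.01 x [0.468 0.515] y [0.193 0.216]
side 0.03 x [0.468 0.517] y [0.193 0.216]
side 0.05 x [0.468 0.516] y [0.192 0.218]
side 0.07 x [0.47  0.515] y [0.193 0.212]
side 0.09 x [0.471 0.517] y [0.193 0.215]
side 0.125 x [0.479 0.512] y [0.2   0.224]
top 0.01 x [0.464 0.472] y [0.208 0.243]
top 0.03 x [0.463 0.475] y [0.205 0.244]
top 0.05 x [0.464 0.476] y [0.211 0.244]
top 0.07 x [0.465 0.477] y [0.202 0.243]
top 0.09 x [0.465 0.475] y [0.204 0.242]
top 0.125 x [0.472 0.481] y [0.208 0.23 ]
```

```bash

for i in 1; do
python3 -m handwheel '{"claw":[10,10,10],"slide":[[0,0,0.002],[0,0,0.004],[0,0,0.004]],"roll":[0,0,0]}' 4 | egrep 'tcp|contact'
python3 -m handwheel '{"claw":[10,10,10],"slide":[[0,0,0.002],[0,0,0.004],[0,0,0.004]],"roll":[0,0,0]}' 4 | egrep 'tcp|contact'
python3 -m handwheel '{"claw":[10,10,10],"slide":[[0,0,0.002],[0,0,0.004],[0,0,0.004]],"roll":[0,0,0]}' 4 | egrep 'tcp|contact'
done
```

```text
tcp_pos: [0.5092, 0.2214, 0.139]
contact_force: [-0.5, 0.2, 2.8]
tcp_pos: [0.5095, 0.2217, 0.1374]
contact_force: [-0.6, 0.7, 7.7]
tcp_pos: [0.5094, 0.2217, 0.1353]
contact_force: [-0.5, 0.1, 6.5]
```

```bash

python3 -m handwheel '{"claw":[33,36,40,45,50,60,70,80],"slide":[[0,0,0],[0,0,0],[0,0,0],[0,0,0],[0,0,0],[0,0,0],[0,0,0],[0,0,0]],"roll":[0,0,0,0,0,0,0,0]}' 10
python3 -m handwheel '{"claw":[90,100,100,100,100,100,100,100],"slide":[[0,0,0],[0,0,0],[0,0,0],[0,0,-0.04],[0,0,-0.1],[0,0,-0.16],[0,0,-0.2],[0,0,-0.2]],"roll":[0,0,0,0,0,0,0,0]}' 10 | egrep 'time|tcp|width'
python3 look.py s5
```

```text
time_s: 16.58
tcp_pos: [0.5088, 0.2207, 0.1342]
ee_rot: [0.052, -3.141, 0.0]
contact_force: [-0.2, -0.2, 0.6]
gripper_width: 0.0612
gripper_force: 0.0
time_s: 17.25
tcp_pos: [0.5106, 0.2226, 0.2386]
gripper_width: 0.092
t 17.25 tcp [0.5106 0.2226 0.2386] q [ 0.457  0.61  -1.273  1.765  0.621  1.236  0.622] w 0.09196456677116169 F [0.4  0.64 0.79] gf 0.0
[[-0.999 -0.033  0.006]
 [-0.033  0.999  0.003]
 [-0.006  0.003 -1.   ]]
side 0.01 x [0.467 0.516] y [0.194 0.217]
side 0.03 x [0.466 0.515] y [0.194 0.221]
side 0.05 x [0.466 0.515] y [0.194 0.218]
side 0.07 x [0.467 0.517] y [0.193 0.217]
side 0.09 x [0.467 0.516] y [0.193 0.217]
side 0.125 x [0.475 0.508] y [0.202 0.223]
top 0.01 x [0.462 0.491] y [0.227 0.248]
top 0.03 x [0.462 0.483] y [0.221 0.248]
top 0.05 x [0.462 0.478] y [0.215 0.247]
top 0.07 x [0.462 0.485] y [0.215 0.248]
top 0.09 x [0.462 0.489] y [0.214 0.248]
top 0.125 x [0.471 0.49 ] y [0.205 0.241]
```

View pics/s5.png

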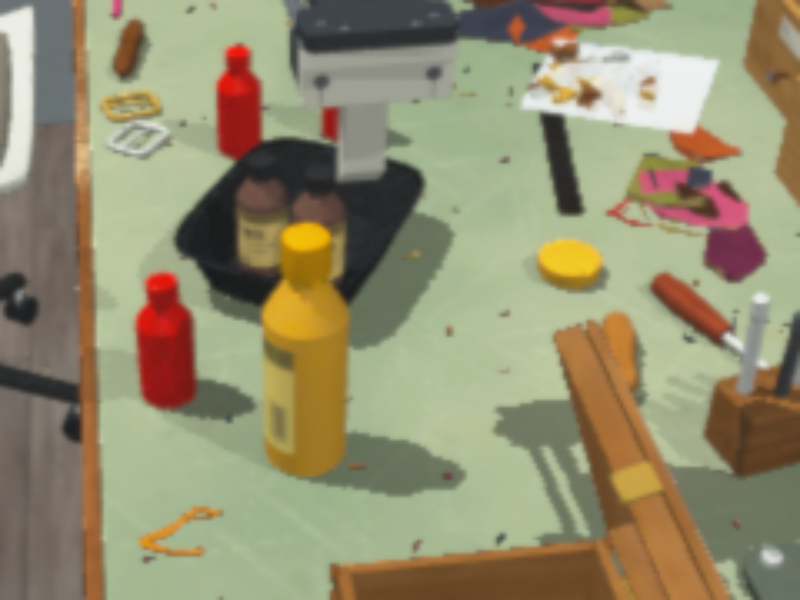

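The bottle stands free and upright (crop px ~305,350). While it stands I'll hold still for over a second and measure its axis.

```bash

python3 -m handwheel '{"claw":[100,100,100,100,100,100,100,100],"slide":[[0,0,-0.02],[0,0,-0.04],[0,0,-0.04],[0,0,-0.04],[0,0,-0.04],[0,0,-0.04],[0,0,-0.04],[0,0,-0.04]],"roll":[0,0,0,0,0,0,0,0]}' 10 | egrep 'time|tcp|width'
python3 -m handwheel '{"claw":[100,100,100,100,100,100,100,100],"slide":[[0,0,0],[0,0,0],[0,0,0],[0,0,0],[0,0,0],[0,0,0],[0,0,0],[0,0,0]],"roll":[0,0,0,0,0,0,0,0]}' 10 | egrep 'time|tcp|width'
cat > fit.py <<'E'
from h import *
from m import pts
from scipy.optimize import least_squares
def cyl(q,r,c0):
    s=least_squares(lambda a:np.hypot(q[:,0]-a[0],q[:,1]-a[1])-r,c0,loss="soft_l1",f_scale=.001); return s.x.round(4),np.median(abs(s.fun)).round(4),len(q)
def bottle(c0,zb=0):
    for n in ("side","top"):
        P,r=pts(n,"tall_bottle_center"); q=P[r[0]["mask"]]; q=q[np.isfinite(q[:,0])&(np.hypot(q[:,0]-c0[0],q[:,1]-c0[1])<.045)]; z=q[:,2]-zb
        print(n,"low",cyl(q[(z>.01)&(z<.05)],.026,c0),"high",cyl(q[(z>.06)&(z<.105)],.026,c0),"cap",cyl(q[(z>.147)&(z<.166)],.015,c0))
        t=q[z>.166]; print("  top",t.mean(0).round(4) if len(t) else None,len(t),"zmax",q[:,2].max().round(3))
if __name__=="__main__":
    o,R_=st(); bottle(np.array([.492,.222]))
E
python3 fit.py
```

```text
time_s: 18.17
tcp_pos: [0.5087, 0.2206, 0.254]
gripper_width: 0.0919
time_s: 18.83
tcp_pos: [0.5088, 0.2207, 0.2542]
gripper_width: 0.0917
t 18.8333 tcp [0.5088 0.2207 0.2542] q [ 0.469  0.596 -1.289  1.747  0.6    1.267  0.638] w 0.09166079092259935 F [-0.13  0.46  0.68] gf 0.0
[[-0.999 -0.033  0.   ]
 [-0.033  0.999 -0.   ]
 [-0.    -0.    -1.   ]]
side low (array([0.4924, 0.2207]), np.float64(0.0006), 342) high (array([0.4922, 0.2208]), np.float64(0.0006), 446) cap (array([0.4924, 0.2211]), np.float64(0.0007), 133)
  top [0.4921 0.2178 0.168 ] 96 zmax 0.17
top low (array([0.4877, 0.2226]), np.float64(0.0001), 12) high (array([0.4877, 0.2225]), np.float64(0.0002), 38) cap (array([0.489, 0.222]), np.float64(0.001), 26)
  top [0.4824 0.222  0.1691] 67 zmax 0.175
```

```bash

python3 -m handwheel '{"claw":[100,100,100,100,100,100,100,100],"slide":[[0.036,0.003,0],[0.036,0.003,0.04],[0.036,0.003,0.1],[0.036,0.003,0.16],[0.036,0.003,0.2],[0.036,0.003,0.228],[0.036,0.003,0.228],[0.036,0.003,0.228]],"roll":[0,0,0,0,0,0,0,0]}' 10 | egrep 'time|tcp|width|contact'
python3 -m handwheel '{"claw":[80,60,50,45,40,38,36,34],"slide":[[0,0,0],[0,0,0],[0,0,0],[0,0,0],[0,0,0],[0,0,0],[0,0,0],[0,0,0]],"roll":[0,0,0,0,0,0,0,0]}' 12 | egrep 'time|tcp|width|contact|_force'
python3 -m handwheel '{"claw":[33,32,31,30,28,26,20,10],"slide":[[0,0,0],[0,0,0],[0,0,0],[0,0,0],[0,0,0],[0,0,0],[0,0,0],[0,0,0]],"roll":[0,0,0,0,0,0,0,0]}' 12 | egrep 'time|tcp|width|contact|_force'
python3 fit.py
```

```text
time_s: 19.7
tcp_pos: [0.4906, 0.2219, 0.1403]
contact_force: [-0.0, 0.1, -0.0]
gripper_width: 0.0917
time_s: 20.37
tcp_pos: [0.4908, 0.2215, 0.1403]
contact_force: [0.7, -1.2, 0.2]
gripper_width: 0.0429
gripper_force: 0.0
time_s: 21.03
tcp_pos: [0.4907, 0.2216, 0.1402]
contact_force: [-0.0, -0.3, -0.2]
gripper_width: 0.0282
gripper_force: 11.8
t 21.0333 tcp [0.4907 0.2216 0.1402] q [ 0.389  0.688 -1.168  1.894  0.729  1.069  0.52 ] w 0.02824283886521121 F [-0.03 -0.32 -0.25] gf 11.826652361824017
[[-0.999 -0.033 -0.   ]
 [-0.033  0.999 -0.   ]
 [ 0.    -0.    -1.   ]]
side low (array([0.4922, 0.2207]), np.float64(0.0006), 354) high (array([0.4923, 0.2207]), np.float64(0.0005), 430) cap (array([0.4896, 0.1823]), np.float64(0.001), 4)
  top None 0 zmax 0.149Traceback (most recent call last):
  File "fit.py", line 12, in <module>
    o,R_=st(); bottle(np.array([.492,.222]))
               ~~~~~~^^^^^^^^^^^^^^^^^^^^^^^
  File "fit.py", line 8, in bottle
    P,r=pts(n,"tall_bottle_center"); q=P[r[0]["mask"]]; q=q[np.isfinite(q[:,0])&(np.hypot(q[:,0]-c0[0],q[:,1]-c0[1])<.045)]; z=q[:,2]-zb
                                         ~^^^
IndexError: list index out of range
```

```bash

python3 -m handwheel '{"claw":[10,10,10,10],"slide":[[0,0,-0.004],[0,0,-0.01],[0,0,-0.016],[0,0,-0.016]],"roll":[0,0,0,0]}' 20 | egrep 'time|tcp|width|contact|_force'
cat > tray.py <<'E'
from fit import *
def tray():
    for n in ("top","side"):
        P=cloud(*cam(n)[1:]); X=P.reshape(-1,3); X=X[np.isfinite(X[:,0])]
        near=np.hypot(X[:,0]-.516,X[:,1]-.438)<.135
        for lo,hi in ((.036,.055),(.042,.055)):
            rim=X[near&(X[:,2]>lo)&(X[:,2]<hi)]
            (c,s,a)=cv2.minAreaRect((rim[:,:2]*1000).astype(np.float32)); print(n,"rim",np.round(c,1),np.round(s,1),round(a,1),len(rim))
        for c0 in ((.485,.426),(.523,.403)):
            q=X[(np.hypot(X[:,0]-c0[0],X[:,1]-c0[1])<.026)&(X[:,2]>.03)&(X[:,2]<.064)]; print("  dye",cyl(q,.019,np.array(c0)) if len(q)>5 else len(q))
        fl=X[near&(X[:,2]>-.001)&(X[:,2]<.007)&(np.hypot(X[:,0]-.525,X[:,1]-.45)<.06)]; print("  floor n",len(fl))
tray()
for n in ("top","side"):
    for l in ("tray_floor","tray_free_spot"):
        for r in nets.tip_of(n,l)[:1]:
            m=eyes.camera_model(n);K=np.array(m["camera_matrix"]);T=np.array(m["world_from_camera"]); v,u=r["pixel"]; ray=T[:3,:3]@np.linalg.solve(K,[u,v,1]); k=(.003-T[2,3])/ray[2]; print(n,l,round(r["conf"],2),(T[:3,3]+k*ray).round(4))
E
python3 tray.py
```

```text
time_s: 21.57
tcp_pos: [0.491, 0.2218, 0.1488]
contact_force: [0.1, 0.0, -2.5]
gripper_width: 0.028
gripper_force: 19.8
top rim [515.5 437.5] [188.  150.7] 58.8 1103
top rim [515.3 437.4] [187.7 150.6] 58.1 634
  dye (array([0.4844, 0.4287]), np.float64(0.0005), 37)
  dye (array([0.5223, 0.4056]), np.float64(0.0002), 33)
  floor n 1077
side rim [518.7 435. ] [187.  150.7] 57.8 345
side rim [518.7 435. ] [187.  150.7] 57.8 224
  dye (array([0.4892, 0.4264]), np.float64(0.0006), 92)
  dye 2
  floor n 82
top tray_floor 0.95 [0.5168 0.4383 0.003 ]
top tray_free_spot 0.86 [0.5282 0.4579 0.003 ]
side tray_floor 0.93 [0.5158 0.4459 0.003 ]
side tray_free_spot 0.97 [0.5282 0.4665 0.003 ]
```

```bash

python3 -m handwheel '{"claw":[10,10,10,10,10,10,10,10],"slide":[[0,0,-0.02],[0,0,-0.06],[0,0,-0.1],[0,0,-0.14],[0,0,-0.18],[0,0,-0.22],[0,0,-0.245],[0,0,-0.252]],"roll":[0,0,0,0,0,0,0,0]}' 25 | egrep 'tcp|width|contact|_force'
python3 -m handwheel '{"claw":[10,10,10,10,10,10,10,10],"slide":[[-0.003,0.015,0],[-0.01,0.05,0],[-0.018,0.09,0],[-0.026,0.13,0],[-0.034,0.17,0],[-0.042,0.21,0],[-0.05,0.25,0],[-0.058,0.29,0]],"roll":[0,0,0,0,0,0,0,0]}' 25 | egrep 'tcp|width|contact|_force'
python3 -m handwheel '{"claw":[10,10,10,10,10,10,10,10],"slide":[[-0.008,0.04,0],[-0.016,0.08,0],[-0.024,0.12,0],[-0.03,0.15,0],[-0.034,0.17,0],[-0.035,0.177,0],[-0.035,0.177,0],[-0.035,0.177,0]],"roll":[0,0,0,0,0,0,0,0]}' 25 | egrep 'tcp|width|contact|_force'
python3 - <<'E'
from fit import *
o,R_=st(); d=np.array([.5296,.4567,.2])-o["tcp_pos"]; print((R_.T@d/.5).round(4))
try: bottle(np.array([.53,.457]),o["tcp_pos"][2]-.1402)
except Exception as e: print(e)
E
```

```text
tcp_pos: [0.4916, 0.2226, 0.2768]
contact_force: [0.8, 0.0, -3.1]
gripper_width: 0.0279
gripper_force: 24.7
tcp_pos: [0.5144, 0.3685, 0.2722]
contact_force: [0.5, 0.3, -2.3]
gripper_width: 0.028
gripper_force: 24.8
tcp_pos: [0.5293, 0.4559, 0.2735]
contact_force: [0.2, -0.2, -2.2]
gripper_width: 0.0274
gripper_force: 24.8
t 23.8667 tcp [0.5293 0.4559 0.2735] q [-0.115  0.774 -1.121  1.343  0.688  1.437  0.402] w 0.027421364965348083 F [ 0.17 -0.25 -2.21] gf 24.821298064843518
[[-0.999 -0.033 -0.001]
 [-0.033  0.999 -0.001]
 [ 0.001 -0.001 -1.   ]]
[-0.0007  0.0017  0.147 ]
side low (array([0.5309, 0.4548]), np.float64(0.0008), 335) high (array([0.5307, 0.4549]), np.float64(0.0008), 408) cap (array([0.5322, 0.4535]), np.float64(0.0006), 26)
  top [0.5194 0.453  0.3009] 6 zmax 0.302
list index out of range
```

```bash

python3 -m handwheel '{"claw":[10,10,10,10,10,10,10,10],"slide":[[0,0.0015,0.01],[0,0.0015,0.025],[0,0.0015,0.04],[0,0.0015,0.055],[0,0.0015,0.068],[0,0.0015,0.075],[0,0.0015,0.075],[0,0.0015,0.075]],"roll":[0,0,0,0,0,0,0,0]}' 25 | egrep 'tcp|width|contact|_force'
python3 - <<'E'
from tray import *
o,R_=st(); d=np.array([.5296,.4567,.2])-o["tcp_pos"]; print((R_.T@d/.5).round(4))
for n in ("side",): 
    P,r=pts(n,"tall_bottle_center"); c0=np.array([.531,.456]); q=P[r[0]["mask"]]; q=q[np.isfinite(q[:,0])&(np.hypot(*(q[:,:2]-c0).T)<.045)]; z=q[:,2]-(o["tcp_pos"][2]-.1402); print(cyl(q[(z>.01)&(z<.105)],.026,c0))
E
```

```text
tcp_pos: [0.5293, 0.4573, 0.2364]
contact_force: [0.4, -0.8, -2.1]
gripper_width: 0.0277
gripper_force: 24.8
top rim [463.2 452.9] [193.3  73. ] 78.2 451
top rim [463.2 452.9] [193.3  73. ] 78.2 276
  dye (array([0.484, 0.429]), np.float64(0.0002), 29)
  dye 0
  floor n 341
side rim [520.1 436.4] [190.1 151.4] 59.0 774
side rim [520.2 436.2] [190.  151.3] 58.6 458
  dye (array([0.4888, 0.427 ]), np.float64(0.0008), 190)
  dye (array([0.5262, 0.4041]), np.float64(0.0013), 229)
  floor n 232
top tray_floor 0.83 [0.5156 0.4388 0.003 ]
top tray_free_spot 0.65 [0.524  0.4552 0.003 ]
side tray_floor 0.96 [0.5191 0.4551 0.003 ]
side tray_free_spot 0.56 [0.5336 0.4672 0.003 ]
t 25.0333 tcp [0.5295 0.4575 0.2372] q [-0.117  0.803 -1.103  1.384  0.713  1.379  0.382] w 0.02776592566235847 F [-0.07  0.29 -0.96] gf 24.820767522949154
[[-0.999 -0.033  0.001]
 [-0.033  0.999  0.   ]
 [-0.001  0.    -1.   ]]
[-0.     -0.0016  0.0744]
(array([0.531 , 0.4567]), np.float64(0.0008), 788)
```

```bash

python3 -m handwheel '{"claw":[10,10,10,10,10,10,10,10],"slide":[[-0.001,-0.001,0.015],[-0.001,-0.001,0.04],[-0.001,-0.001,0.065],[-0.001,-0.001,0.09],[-0.001,-0.001,0.115],[-0.001,-0.001,0.14],[-0.001,-0.001,0.15],[-0.001,-0.001,0.15]],"roll":[0,0,0,0,0,0,0,0]}' 25 | egrep 'tcp|width|contact|_force'
python3 -m handwheel '{"claw":[10,10,10,10,10,10,10,10],"slide":[[0,0,0.004],[0,0,0.008],[0,0,0.012],[0,0,0.016],[0,0,0.02],[0,0,0.024],[0,0,0.026],[0,0,0.026]],"roll":[0,0,0,0,0,0,0,0]}' 25 | egrep 'tcp|width|contact|_force'
```

```text
tcp_pos: [0.5293, 0.4558, 0.1592]
contact_force: [-0.1, 0.4, -1.9]
gripper_width: 0.0278
gripper_force: 24.8
tcp_pos: [0.5299, 0.4566, 0.1484]
contact_force: [-0.4, 1.0, -1.9]
gripper_width: 0.0276
gripper_force: 24.8
```

```bash

python3 -m handwheel '{"claw":[10,10,10,10],"slide":[[0,0,0.002],[0,0,0.004],[0,0,0.006],[0,0,0.006]],"roll":[0,0,0,0]}' 12 | egrep 'tcp|contact'
python3 -m handwheel '{"claw":[10,10,10],"slide":[[0,0,0.001],[0,0,0.002],[0,0,0.002]],"roll":[0,0,0]}' 10 | egrep 'tcp|contact'
python3 -c "
from h import *
st()
im,d,K,T=cam('side'); cv2.imwrite('pics/s6.png',cv2.resize(im[140:290,230:430,::-1],(800,600)))"
```

```text
tcp_pos: [0.5299, 0.4567, 0.1455]
contact_force: [-0.3, -1.0, -2.4]
tcp_pos: [0.53, 0.4567, 0.1447]
contact_force: [0.2, 0.1, -2.1]
t 27.05 tcp [0.53   0.4567 0.1447] q [-0.13   0.885 -1.046  1.466  0.785  1.245  0.335] w 0.028197927969343617 F [ 0.21  0.08 -2.11] gf 9.917569552171699
[[-0.999 -0.033  0.   ]
 [-0.033  0.999 -0.   ]
 [-0.    -0.    -1.   ]]
```

View pics/s6.png

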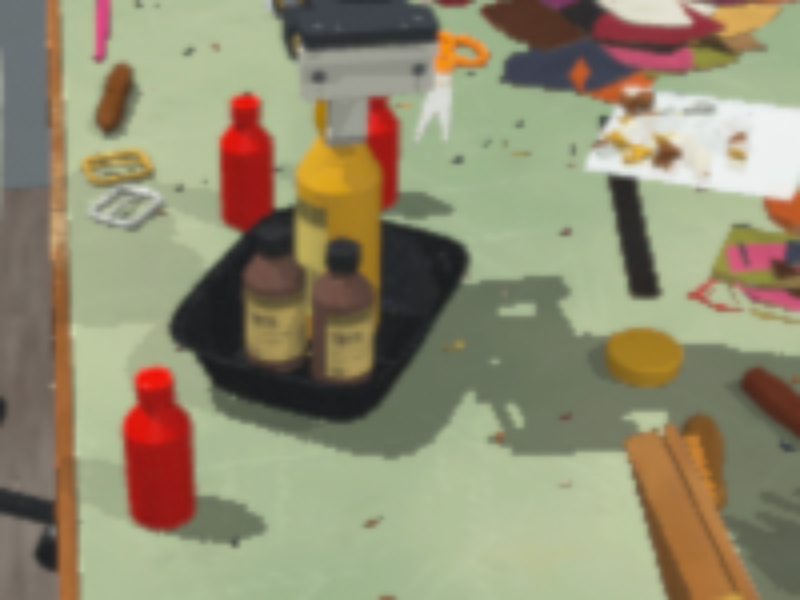

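The bottle is upright in the free end (crop px ~340,230) and both dye bottles are standing (~275,310 and 343,320). The base has not touched the floor yet, so I'll creep down to contact.

```bash

python3 -m handwheel '{"claw":[10,10,10],"slide":[[0,0,0.001],[0,0,0.002],[0,0,0.002]],"roll":[0,0,0]}' 8 | egrep 'tcp|contact'
python3 -m handwheel '{"claw":[10,10,10],"slide":[[0,0,0.001],[0,0,0.002],[0,0,0.002]],"roll":[0,0,0]}' 6 | egrep 'tcp|contact'
```

```text
tcp_pos: [0.53, 0.4567, 0.1436]
contact_force: [-0.2, -0.2, -2.4]
tcp_pos: [0.5301, 0.4572, 0.1433]
contact_force: [-0.3, -0.1, 1.1]
```

Contact. Releasing the cap and withdrawing straight up.

```bash

python3 -m handwheel '{"claw":[10,10,10],"slide":[[0,0,0.001],[0,0,0.001],[0,0,0.001]],"roll":[0,0,0]}' 4 | egrep 'tcp|contact'
python3 -m handwheel '{"claw":[31,33,36,40,45,50,60,70],"slide":[[0,0,0],[0,0,0],[0,0,0],[0,0,0],[0,0,0],[0,0,0],[0,0,0],[0,0,0]],"roll":[0,0,0,0,0,0,0,0]}' 10 | egrep 'tcp|contact|width'
python3 -m handwheel '{"claw":[80,90,90,90,90,90,90,90],"slide":[[0,0,0],[0,0,0],[0,0,-0.02],[0,0,-0.06],[0,0,-0.1],[0,0,-0.15],[0,0,-0.2],[0,0,-0.2]],"roll":[0,0,0,0,0,0,0,0]}' 10 | egrep 'tcp|contact|width'
python3 -m handwheel '{"claw":[90,90,90,90,90,90,90,90],"slide":[[0,0,-0.03],[0,0,-0.06],[0,0,-0.06],[0,0,-0.06],[0,0,-0.06],[0,0,-0.06],[0,0,-0.06],[0,0,-0.06]],"roll":[0,0,0,0,0,0,0,0]}' 10 | egrep 'time|tcp|contact|width'
python3 - <<'E'
from tray import *
try: bottle(np.array([.53,.457]),.003)
except Exception as e: print(e)
im,d,K,T=cam('side'); cv2.imwrite('pics/s7.png',cv2.resize(im[140:290,230:430,::-1],(800,600)))
E
```

```text
tcp_pos: [0.5301, 0.4573, 0.1432]
contact_force: [-0.2, -0.6, 5.1]
tcp_pos: [0.5299, 0.4567, 0.1421]
contact_force: [-0.3, -0.5, 0.5]
gripper_width: 0.0547
tcp_pos: [0.5309, 0.4595, 0.2492]
contact_force: [0.3, 1.3, 1.6]
gripper_width: 0.0826
time_s: 29.85
tcp_pos: [0.5298, 0.4565, 0.2713]
contact_force: [0.4, -0.2, -0.2]
gripper_width: 0.0825
top rim [474.3 455.6] [193.   77.3] 70.1 495
top rim [474.6 455.7] [192.8  76.9] 69.5 293
  dye (array([0.484 , 0.4292]), np.float64(0.0003), 38)
  dye 0
  floor n 313
side rim [520.2 436.6] [192.8 151.1] 58.3 717
side rim [520.1 436.5] [192.6 151.1] 58.3 470
  dye (array([0.4887, 0.427 ]), np.float64(0.0008), 185)
  dye (array([0.5261, 0.4039]), np.float64(0.0013), 223)
  floor n 212
top tray_floor 0.9 [0.5146 0.4359 0.003 ]
top tray_free_spot 0.78 [0.5272 0.4572 0.003 ]
side tray_floor 0.62 [0.5212 0.438  0.003 ]
side tray_free_spot 0.67 [0.5295 0.4682 0.003 ]
side low (array([0.5303, 0.454 ]), np.float64(0.0003), 7) high (array([0.5316, 0.4561]), np.float64(0.0008), 264) cap (array([0.5317, 0.4567]), np.float64(0.0011), 87)
  top [0.5308 0.4504 0.1711] 46 zmax 0.173
top low (array([0.5267, 0.4584]), np.float64(0.0002), 18) high (array([0.5269, 0.4578]), np.float64(0.0003), 28) cap (array([0.53 , 0.457]), np.float64(nan), 0)
  top None 0 zmax 0.132
  return _methods._mean(a, axis=axis, dtype=dtype,
  ret = ret.dtype.type(ret / rcount)
```

View pics/s7.png

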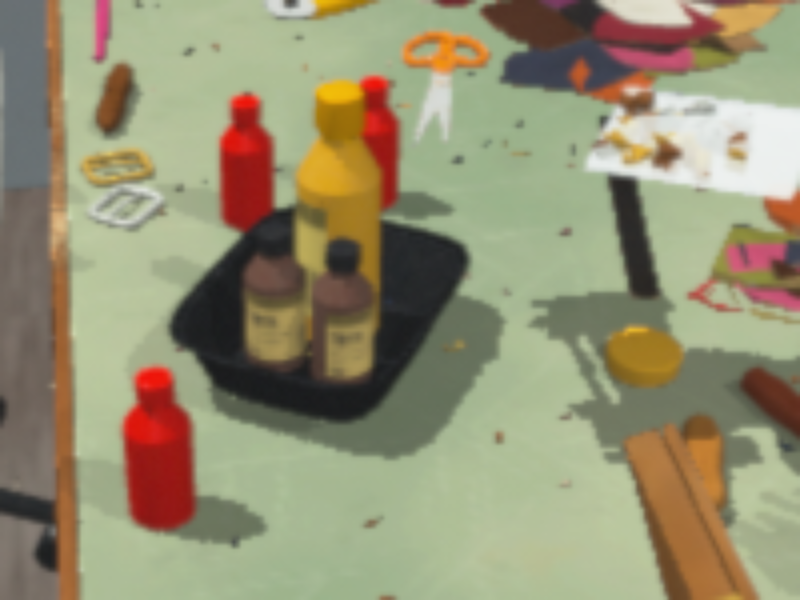

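The tall bottle stands upright in the empty end (cap at crop px ~340,105). Cap and body axes agree within 1 mm, its top is at 173 mm, and the dye bottles have not moved. The robot is clear, so I'm handing in.

```bash
python3 -c "
from cell import sign_off
print(sign_off())"
```

```text
the job is handed in; nothing more can be done
None
```

The tall bottle was stood up on the bare table, let go, and stood there over two seconds; it was then picked up by its cap, set upright in the empty end of the tray and released, with both small bottles unmoved, and the job was handed in at about 30 s of the 66 s limit.

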